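# Undo one clamp, then stand by over the other

## Robot

A 6-joint arm with a two-finger parallel gripper is mounted at the origin on a cart in front of the work surface, level with it; the furniture and walls round the work are solid. World frame = base frame: x ahead of the robot, y to its left, z up, the work surface at z = 0. Lengths are in m, angles in rad, forces in N, time in s.
With the tool pointing down it reaches from about 0.3 to 0.825 m from the base axis. Payload 5.4 kg.
Tool frame: the origin (TCP) lies between the finger pads, 19 mm behind the fingertips; this is the grasp point; z points along the fingers, y is the line along which they close (so a half turn about z gives the same grasp; the last joint's range is limited). The gripper opens to 92 mm and grips with 3 to 60 N. Pads are 20 mm wide; open, the fingers measure 128 mm over their backs; the gripper's body (75 mm by 189 mm) begins 69 mm behind the grasp point.
Start: joints at [-1.379, 0.158, 1.597, -0, 1.386, -0.21], TCP at [0.225, -0.529, 0.233] pointing down, gripper open.
Joint ranges: [-2.91, 2.91], [-0.94, 2.29], [0.18, 2.7], [-1.29, 4.43], [0.17, 2.64], [-3, 3]. Speed limits (rad/s): [2.57, 2.57, 3.14, 3.14, 3.14, 3.14].

## Interface

Orientations are given as a unit quaternion [x, y, z, w].
In Python, from workcell import robot, effector, solver, vision, spotter gives the robot as it stands. Calls block until the motion is done:
- robot.reach(position, orientation): joint-space move of the TCP to a pose.
- robot.movel(position, vel=0.15, attitude=None, max_force=None): straight line of the TCP; attitude=None keeps the orientation; vel is the mean speed in m/s. With max_force (N) it stops when the force on the tool has changed by that much, and returns True; else False.
- robot.movej(angles): joint-space move.
- effector.grip(opening, squeeze=None): finger opening in m; squeeze is the grip in N (None keeps the last); returns when the fingers have stopped.
- robot.wait(seconds).
- solver.ik(position, orientation): joint angles nearest the present ones, or None.
- vision.snapshot(name): name is "side" or "top"; returns a dict with "img" (480x640x3 uint8, blue, green, red), "depth" (480x640 float32, m along the optical axis (not along the pixel's ray), 0 where there is no reading), "intrinsics" (3x3 intrinsics, pixels), "rvec" (rotation vector, rad) and "tvec" (3), from world to camera coordinates, as OpenCV has them. Camera axes: x right, y down, z forward; pixel columns grow to the right and rows downward; lengths in m; the calibration is good to about 2 mm. A picture is of the moment at which its call begins.
A pose or a line that the arm cannot do raises robot.PlanningError and nothing moves.
- robot.job_done(): hands the job in; it is judged then, once.
Trained networks look in the newest picture that a camera, given by its name, has taken for a name from the list of things; names that differ only in an ending like _2 or _b are one class to them, and where a whole thing is asked for, a point or a joint stands for the part that bears it (a point fixed in the world has none). Each returns a list of dicts, best first, with "confidence" (0 to 1); they miss things now and then, are a little off and sometimes report something else, mostly with a low value. They report only what shows in the picture. A call takes as long as a camera call.
- spotter.find_in(camera, label): "centre" ([x, y, z] in m, in world coordinates, good to about 4 mm: the middle of the surface that is visible of it).
- spotter.tip_of(camera, label): "centre" ([x, y, z] in m, in world coordinates, good to about 4 mm: a listed point, or the origin of a listed thing).
Readings, each from a call of its own:
- robot.get_time_s(): time.
- robot.get_q(): joint angles.
- robot.get_qd(): joint speeds.
- robot.get_joint_efforts(): joint torques, N m.
- robot.get_position(): TCP position.
- robot.get_ee_rot(): TCP orientation.
- robot.get_contact_force(): force on the tool from outside, world axes, zero at the start.
- robot.get_moment(): the same for the moment, N m.
- robot.get_grip_width(): finger opening in m.
- robot.get_grip_force(): force on a finger pad.
Only numpy, scipy, OpenCV 4.12 (cv2) and the standard library are available. Lean on these libraries where they do the work, as an engineer would, in place of code of your own. Each camera call takes 0.05 s, during which the arm holds its last target. There are 200 camera calls.

## Task

The stub axle is being measured while its two clamps are undone one at a time: take the green T-key from its block, fit its blade in the slot of the screw on the red strap and turn it anticlockwise to its stop, so that the strap swings off the flange. Then lift the key over the axle and finish still holding it, upright and still, with its blade about 7 mm above the head of the screw on the blue strap, centred and in line with the slot but not touching, ready for the word to go. Turn the red clamp only with the key, and do not touch the blue clamp or the axle or disturb anything else, because the machine is reading the part.

Things in the scene. Friction and masses are not known exactly. Their poses are not given: they have to be found in the camera images.
- t_key: Clamp key, 0.1 kg, upright in key_block. Origin: middle of the blade's end; z up the key. Green T-handle bar 68 (y) x 14 (x) x 22 mm, flat sides, z 66 to 88 mm (grip across x, TCP near z 78); black collar 25 mm across, z 48 to 56; steel shank 12 mm; flat blade 14 wide (y) x 4 thick (x), narrowing in its last 5 mm to 12.4 x 2.4. Same when turned half round.
- key_tip (a point): The middle of the end of the key's blade (= origin of t_key, same axes).
- key_block: Grey plastic block, fixed, 88 (x) x 48 (y) x 55 mm high, origin at the centre of its underside. The key stands in the middle one of its three holes (17 mm bore, 51 mm deep), hung by its collar on the top of the block, so that the end of its blade is 7 mm above the table. Lift the key more than 50 mm straight up to free it.
- fixture: Aluminium fixture plate, fixed, 96 (x) x 246 (y) x 14 mm, origin at the centre of its underside. The stub axle stands in the middle on a low dark disc, between four pins 27 mm above the table; the clamps stand 72 mm either side of the middle along y; which clamp is on which side varies.
- stub_axle: The steel workpiece, loose: flange 80 mm across and 12 mm thick with a stepped round stub 38, 30 and 22 mm across. Origin at the centre of its underside (22 mm above the table); its top is 88 mm above that, 110 mm above the table and about 50 mm above the screw heads.
- clamp_red: Clamp with the red strap: dark round post 24 mm across on the plate, carrying a red painted strap and a steel slotted screw that turn as one. Origin at the centre of the foot of the post (14 mm above the table), z up through the screw's axis.
- clamp_blue: Clamp with the blue strap, otherwise the same.
- red_screw (a joint): Angle of the red clamp's captive screw and strap, rad: 0 to 0.15 = strap on the flange (start); grows anticlockwise seen from above; 1.3 = hard stop, strap clear of the flange. It stays where it is left (0.12 N m friction); the head does not rise.
- blue_screw (a joint): The same for the blue clamp; starts at 0 to 0.15 and stays there.
- red_slot (a point): Centre of the top of the red clamp's screw head (27 mm across, 60 mm above the table); z up, y along its slot; turns with the screw. The slot runs right across the head, parallel to the strap (84 x 20 mm, its top 44 mm above the table); 6.4 mm wide, bevelled to 10 mm at the top, 10 mm deep.
- blue_slot (a point): The same point on the blue clamp's screw head.
- ring_gauge: Bystander, loose: bright ring gauge, 52 mm across, 18 high mm; origin under its middle. Leave alone.
- micrometer: Bystander, loose: outside micrometer lying flat, 161 x 46 x 19 mm; origin under its middle. Leave alone.
- loupe: Bystander, loose: black eyepiece-shaped loupe standing up, 46 mm across, 70 high mm; origin under its middle. Leave alone.
- stylus_box: Bystander, loose: small blue and white plastic box, 86 x 51 x 25 mm; origin under its middle. Leave alone.

How it is judged:
On the way, in this order (a step that is already met when the one before it is completed fails the run):
1. the key's blade is in the slot of the red clamp's screw, still clamped (z of key_tip in the frame of red_slot below -0.004 m and horizontal distance between key_tip and red_slot below 0.005 m and value of joint red_screw below 0.4 rad), for 0.1 s.
2. the red screw is turned to its stop with the key in its slot (z of key_tip in the frame of red_slot below -0.004 m and horizontal distance between key_tip and red_slot below 0.005 m and value of joint red_screw above 1.1 rad), for 0.1 s.
At the end, for the whole second after the job is handed in: Red screw past 1.1 rad, blue below 0.25; the gripped key upright within 0.1 rad and still, touching nothing else, its tip 1.5 to 14 mm above the blue screw head and within 4 mm of its axis, blade within 0.17 rad of the slot; axle within 3 mm and bystanders within 10 mm of their starts (value of joint red_screw above 1.1 rad and value of joint blue_screw below 0.25 rad and z of key_tip in the frame of blue_slot between 0.0015 and 0.014 m and horizontal distance between key_tip and blue_slot below 0.004 m and angle between the y axis of t_key and the y axis of blue_slot, either way round below 0.17 rad and angle between t_key's own z axis and vertical below 0.1 rad and linear speed of t_key below 0.02 m/s and contact force between the fingers and t_key above 2 N and contact force between t_key and clamp_red below 0.2 N and contact force between t_key and clamp_blue below 0.2 N and contact force between t_key and fixture below 0.2 N and contact force between t_key and stub_axle below 0.2 N and contact force between t_key and key_block below 0.2 N and distance of stub_axle from where it was at the start of the episode below 0.003 m and distance of each of ring_gauge, micrometer, loupe, stylus_box from where it was at the start of the episode below 0.01 m); the arm keeps its last pose, push and grip.
It fails at once if the axle is struck or shifted (distance of stub_axle from where it was at the start of the episode above 0.003 m or contact force between any of t_key, the arm, the fingers and stub_axle above 1 N).
It fails at once if the blue clamp is touched or turned (value of joint blue_screw above 0.25 rad or contact force between any of t_key, the fingers, the arm and clamp_blue above 2 N).
It fails at once if the red clamp is pushed by the gripper itself and not by the key (contact force between any of the fingers, the arm and clamp_red above 2 N).
It fails at once if a bystander is disturbed (distance of any of ring_gauge, micrometer, loupe, stylus_box from where it was at the start of the episode above 0.01 m).
It also fails if it takes over 58 s, if anything falls off the work surface, if the arm or the gripper's body presses on something with over 40 N, if the wrist force passes 120 N, or if a joint passes its speed limit or range.

## Working session

There is one attempt and no reset: what is moved stays moved. The work goes in short steps, each a Python script; the robot and the scene stay as the last script left them, time stands still between calls to the robot, and variables do not carry over. Pictures are saved under pics/ and viewed, at most 10 in all, crops included, and the job is handed in when it is done.

```bash
mkdir -p pics; ls; python3 - <<'E'
from workcell import robot, effector, solver, vision, spotter
import cv2,numpy as np
for n in ("top","side"):
    s=vision.snapshot(n); cv2.imwrite(f"pics/{n}0.png",s["img"])
    R=cv2.Rodrigues(s["rvec"])[0]; print(n,"cam pos",(-R.T@s["tvec"].ravel()).round(3),s["intrinsics"][0][0])
    for l in ("key_block","t_key","key_tip","fixture","stub_axle","red_slot","blue_slot","clamp_red","clamp_blue","ring_gauge","micrometer","loupe","stylus_box"):
        for f in (spotter.find_in,spotter.tip_of):
            print(l,f.__name__,[(np.round(d["centre"],3).tolist(),round(d["confidence"],2)) for d in f(n,l)[:2]])
print(robot.get_time_s(),robot.get_ee_rot(),robot.get_grip_width())
E
```

```text
pics
workcell.py
top cam pos [ 0.408 -0.052  1.274] 467.859566888668
key_block call [([0.47, -0.365, 0.056], 0.72)]
key_block call []
t_key call [([0.479, -0.368, 0.093], 0.59)]
t_key call [([0.479, -0.37, 0.008], 0.49)]
key_tip call [([0.478, -0.366, 0.096], 0.71)]
key_tip call []
fixture call [([0.489, -0.073, 0.014], 0.64)]
fixture call [([0.495, -0.079, 0.0], 0.94)]
stub_axle call [([0.491, -0.084, 0.033], 0.97), ([0.506, -0.15, 0.042], 0.66)]
stub_axle call [([0.494, -0.081, 0.024], 0.97), ([0.497, -0.079, -0.002], 0.33)]
red_slot call [([0.482, -0.007, 0.042], 0.8), ([0.508, -0.151, 0.043], 0.19)]
red_slot call [([0.483, -0.009, 0.058], 0.59), ([0.501, -0.151, 0.057], 0.37)]
blue_slot call [([0.504, -0.15, 0.041], 0.66)]
blue_slot call [([0.503, -0.15, 0.056], 0.71)]
clamp_red call [([0.489, -0.013, 0.04], 0.7)]
clamp_red call [([0.486, -0.014, 0.014], 0.67)]
clamp_blue call [([0.507, -0.15, 0.046], 0.6)]
clamp_blue call [([0.504, -0.15, 0.014], 0.56)]
ring_gauge call [([0.431, -0.518, 0.018], 0.77)]
ring_gauge call [([0.43, -0.522, 0.002], 0.49)]
micrometer call []
micrometer 
[... 943 characters left out ...]
 0.016], 0.58)]
clamp_blue call [([0.504, -0.143, 0.043], 0.62), ([0.478, -0.366, 0.096], 0.6)]
clamp_blue call [([0.5, -0.153, 0.017], 0.55)]
ring_gauge call [([0.429, -0.516, 0.018], 0.73)]
ring_gauge call [([0.431, -0.519, 0.0], 0.67)]
micrometer call [([0.464, 0.403, 0.012], 0.74), ([0.488, -0.0, 0.048], 0.27)]
micrometer call [([0.453, 0.4, -0.001], 0.58)]
loupe call [([0.569, 0.369, 0.068], 0.83)]
loupe call [([0.564, 0.361, 0.002], 0.95)]
stylus_box call [([0.575, -0.524, 0.026], 0.89), ([0.498, -0.069, 0.033], 0.6)]
stylus_box call [([0.573, -0.539, 0.003], 0.63), ([0.502, -0.154, 0.014], 0.16)]
2.7 [ 9.79889717e-01  1.99539829e-01  1.19502316e-06 -1.36257881e-05] 0.09188972779747785
```

```bash
python3 - <<'E'
import cv2,numpy as np
a=cv2.imread("pics/top0.png"); b=cv2.imread("pics/side0.png")
cv2.imwrite("pics/v1.png",a)
from workcell import vision
s=vision.snapshot("top");R=cv2.Rodrigues(s["rvec"])[0]
def px(p): return cv2.projectPoints(np.array([p]),s["rvec"],s["tvec"],s["intrinsics"],None)[0].ravel()
for p in ((.485,-.008,.06),(.503,-.151,.06),(.495,-.08,.11),(.479,-.369,.09)): print(px(p))
np.savez("cam.npz",**{k:s[k] for k in("rvec","tvec","intrinsics","depth","img")})
c=px((.495,-.08,.06)).astype(int); d=px((.479,-.369,.09)).astype(int)
print(c,d)
f=lambda q,w,h:cv2.resize(a[q[1]-h:q[1]+h,q[0]-w:q[0]+w],None,fx=8,fy=8,interpolation=cv2.INTER_CUBIC)
cv2.imwrite("pics/v2.png",f(c,48,37)); cv2.imwrite("pics/v3.png",f(d,40,30))
E
```

```text
[293.14126779 240.60359402]
[348.26173814 235.32064343]
[321.46072129 236.15443557]
[434.31904191 246.33195044]
[320 237] [434 246]
```

View pics/v1.png

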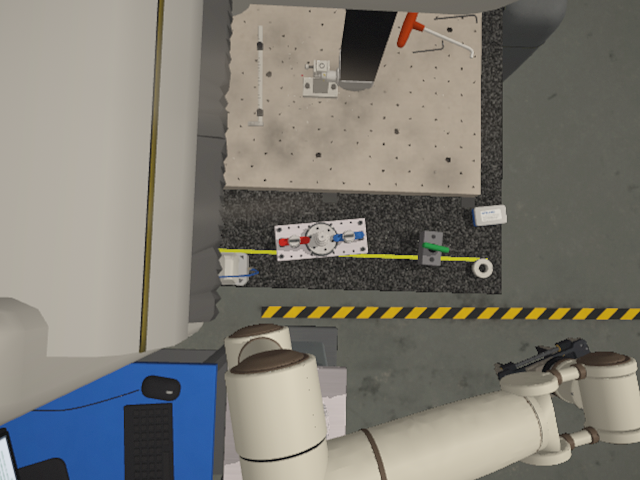

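View pics/v2.png

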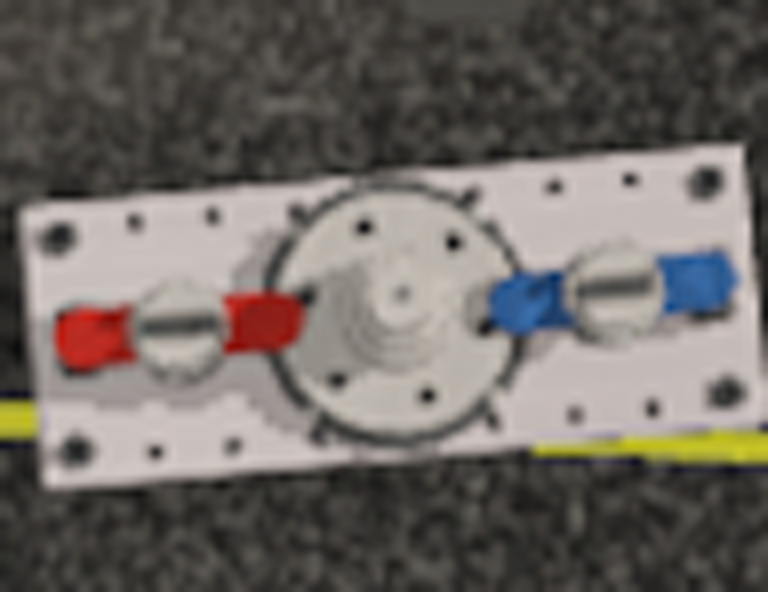

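View pics/v3.png

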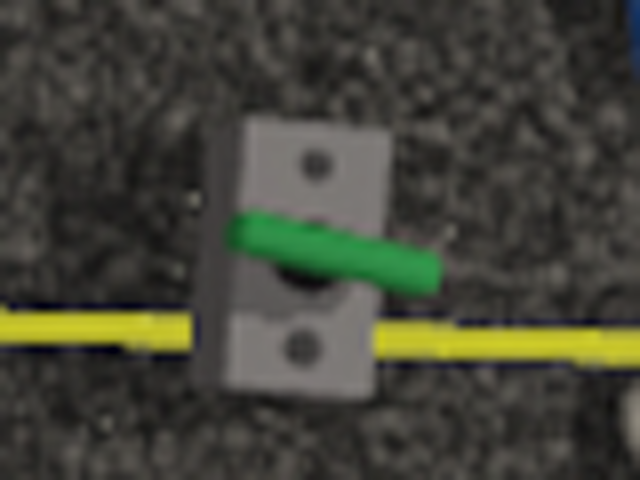

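View pics/side0.png

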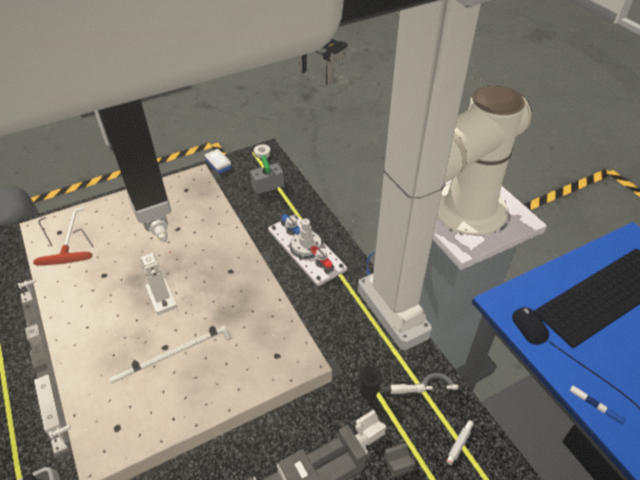

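The top view shows the fixture at about (320,238), with the red screw head near (294,241) and the blue near (349,236). The key is in its block at (434,246). The side view shows a machine leg just beyond the red end of the fixture. Next I'll fit exact poses and check clearances from the depth data.

```bash
cat > geo.py <<'E'
import cv2,numpy as np
def ray(s,uv,z):
    "pixels -> world points on plane z"
    R=cv2.Rodrigues(s["rvec"])[0]; c=-R.T@np.ravel(s["tvec"])
    p=cv2.undistortPoints(np.asarray(uv,float).reshape(-1,1,2),s["intrinsics"],None).reshape(-1,2)
    d=np.c_[p,np.ones(len(p))]@R
    return c+d*((z-c[2])/d[:,2:])
def cloud(s):
    v,u=np.mgrid[:480,:640]; D=s["depth"]; K=s["intrinsics"]; R=cv2.Rodrigues(s["rvec"])[0]
    P=np.stack([(u-K[0][2])/K[0][0]*D,(v-K[1][2])/K[1][1]*D,D],-1)
    W=(P-np.ravel(s["tvec"]))@R; W[D==0]=np.nan; return W
def blob(s,hue,z,sat=110,val=50,box=None):
    "oriented rectangle (world xy) of the colour blob on plane z"
    h=cv2.cvtColor(s["img"],cv2.COLOR_BGR2HSV); m=(abs((h[...,0].astype(int)-hue+90)%180-90)<15)&(h[...,1]>sat)&(h[...,2]>val)
    if box is not None:
        b=np.zeros_like(m); b[box[1]:box[3],box[0]:box[2]]=1; m&=b
    v,u=np.nonzero(m); w=h[...,1][m].astype(float)
    P=ray(s,np.c_[u,v],z)[:,:2]; c=P.mean(0); ev,E=np.linalg.eigh(np.cov(P.T)); a=E[:,1]*np.sign(E[1,1])
    q=(P-c)@np.c_[a,[-a[1],a[0]]]; 
    mid=(q.max(0)+q.min(0))/2; ctr=c+mid@np.array([a,[-a[1],a[0]]])
    return dict(c=c,mid=ctr,size=np.ptp(q,axis=0),yaw=np.arctan2(-a[0],a[1]),n=len(u))
E
python3 - <<'E'
from workcell import vision
from geo import *
np.set_printoptions(precision=4,suppress=True)
S={n:vision.snapshot(n) for n in("top","side")}
s=S["top"]
print("red",blob(s,0,.044,box=(270,215,320,265))); print("blue",blob(s,107,.044,box=(320,215,372,265)))
print("green",blob(s,68,.088,box=(415,225,460,265)))
# plate
g=s["img"][200:275,260:385]; h=cv2.cvtColor(g,cv2.COLOR_BGR2HSV)
m=((h[...,2]>140)|((h[...,1]>110)&(h[...,2]>70)&((h[...,0]<12)|(h[...,0]>95)))).astype(np.uint8)
m=cv2.morphologyEx(m,cv2.MORPH_OPEN,np.ones((5,5)))
ct=max(cv2.findContours(m,0,2)[0],key=cv2.contourArea)+[260,200]
b=cv2.boxPoints(cv2.minAreaRect(ct)); P=ray(s,b,.014)[:,:2]; print("plate",b,P,P.mean(0),[np.linalg.norm(P[i]-P[i-1]) for i in range(4)])
for n in S:
    W=cloud(S[n]).reshape(-1,3); W=W[~np.isnan(W[:,0])]
    k=(W[:,0]>.25)&(W[:,0]<.8)&(W[:,1]>-.5)&(W[:,1]<.35)&(W[:,2]>.13)
    Q=W[k]; print(n,len(Q))
    for y in np.arange(-.5,.35,.05):
        q=Q[(Q[:,1]>=y)&(Q[:,1]<y+.05)]
        if len(q): print(round(y,2),len(q),q.min(0),q.max(0))
W=cloud(s)
def zat(u,v): return W[v-1:v+2,u-1:u+2].reshape(-1,3).round(3)[4]
print("heads",zat(294,238),zat(349,233),"axle",zat(322,237),"key",zat(434,246))
E
```

```text
red {'c': array([ 0.4853, -0.0092]), 'mid': array([ 0.4852, -0.0099]), 'size': array([0.0803, 0.0199]), 'yaw': np.float64(0.13340651767861864), 'n': 132}
blue {'c': array([ 0.5018, -0.151 ]), 'mid': array([ 0.5023, -0.1514]), 'size': array([0.0808, 0.0187]), 'yaw': np.float64(0.15745486339757164), 'n': 115}
green {'c': array([ 0.4768, -0.3727]), 'mid': array([ 0.4769, -0.3715]), 'size': array([0.0689, 0.0151]), 'yaw': np.float64(-0.1935770733114864), 'n': 149}
plate [[309. 219.]
 [366. 219.]
 [366. 256.]
 [309. 256.]] [[ 0.5477 -0.0473]
 [ 0.5525 -0.2019]
 [ 0.4521 -0.2041]
 [ 0.4477 -0.0503]] [ 0.5    -0.1259] [np.float64(0.10010078517383794), np.float64(0.15464459509024708), np.float64(0.10041884142273615), np.float64(0.1538611059040571)]
top 94671
-0.5 858 [ 0.2501 -0.5     0.5047] [ 0.2879 -0.4501  0.5794]
-0.45 427 [ 0.2501 -0.4499  0.5292] [ 0.2694 -0.4001  0.6012]
-0.4 513 [ 0.25   -0.4     0.5255] [ 0.2592 -0.3532  0.606 ]
-0.25 321 [ 0.6552 -0.2331  0.8282] [ 0.6678 -0.2     0.871 ]
-0.2 724 [ 0.6543 -0.1998  0.8252] [ 0.6685 -0.1502  0.8705]
-0.15 597 [ 0.6544 -0.15    0.8279] [ 0.6672 -0.1001  0.8675]
-0.1 1173 [ 0.25   -0.1     0.6565] [ 0.6653 -0.05    0.8641]
-0.05 3152 [ 0.25   -0.05    0.2896] [ 0.6648 -0.      0.8599]
-0.0 61005 [0.25   0.     0.2677] [0.6626 0.05   1.0959]
0.05 25739 [0.2501 0.05   0.274 ] [0.5172 0.0997 1.1074]
0.1 109 [0.2506 0.1004 0.1322] [0.3933 0.1474 0.3461]
0.15 53 [0.3847 0.151  0.1306] [0.4375 0.161  0.1754]
side 20193
-0.05 10 [ 0.2941 -0.0419  0.6332] [ 0.298  -0.032   0.6457]
0.15 2587 [0.4359 0.1582 0.1301] [0.4518 0.2    0.7779]
0.2 5286 [0.4418 0.2    0.13  ] [0.4505 0.25   0.8057]
0.25 10959 [0.3664 0.25   0.13  ] [0.4493 0.2996 0.8273]
0.3 1351 [0.4092 0.3005 0.8188] [0.6331 0.3174 0.872 ]
heads [ 0.492 -0.01   0.061] [ 0.509 -0.153  0.06 ] axle [ 0.493 -0.081  0.111] key [ 0.479 -0.366  0.097]
```

```bash
cat >> geo.py <<'E'
def quat(psi,flip=0):
    from scipy.spatial.transform import Rotation as Ro
    y=np.array([np.cos(psi),np.sin(psi),0])*(-1 if flip else 1); z=np.array([0,0,-1.])
    return Ro.from_matrix(np.c_[np.cross(y,z),y,z]).as_quat()
KEY=np.array([.4768,-.3700]); KY=-.194; KZ=.085   # key xy, yaw, TCP height at grasp
RED=np.array([.4852,-.0095]); RY=.133; BLUE=np.array([.5026,-.1520]); BY=.155
E
python3 - <<'E'
from workcell import robot,solver,vision,spotter
from geo import *
np.set_printoptions(precision=4,suppress=True)
acc={}
for i in range(4):
    for n in("top","side"):
        vision.snapshot(n)
        for l in("red_slot","blue_slot","stub_axle","t_key"):
            d=[e["centre"] for e in spotter.tip_of(n,l) if e["confidence"]>.4][:1]
            if d: acc.setdefault((l,n),[]).append(d[0])
for k,v in acc.items(): print(k,len(v),np.median(v,0))
s=vision.snapshot("side")
uv=lambda p:cv2.projectPoints(np.array([p],float),s["rvec"],s["tvec"],s["intrinsics"],None)[0].ravel()
print("side px",[uv((*p,.06)) for p in(RED,BLUE)],uv((.4939,-.0808,.11)))
u,v=uv((.494,-.08,.06)).astype(int)
im=cv2.resize(s["img"][v-40:v+40,u-50:u+50],None,fx=8,fy=8,interpolation=cv2.INTER_CUBIC)
for p in((*RED,.06),(*BLUE,.06),(.4939,-.0808,.11)):
    q=((uv(p)+.5-[u-50,v-40])*8).astype(int); cv2.drawMarker(im,tuple(int(t) for t in q),(0,255,0),0,20,1)
cv2.imwrite("pics/v4.png",im[:600])
for f in(0,1):
    for nm,p,z,y in(("key",KEY,KZ,KY),("keyup",KEY,.21,KY),("red",RED,.13,RY),("redup",RED,.26,RY),("redturn",RED,.13,RY+1.5),("turnup",RED,.26,RY+1.3),("blue",BLUE,.145,BY),("blueup",BLUE,.26,BY)):
        print(f,nm,solver.ik([*p,z],quat(y,f)))
print(robot.get_time_s())
E
```

```text
('red_slot', 'top') 4 [ 0.484  -0.0086  0.059 ]
('blue_slot', 'top') 4 [ 0.5019 -0.1525  0.0581]
('stub_axle', 'top') 4 [ 0.4943 -0.0814  0.0222]
('t_key', 'top') 4 [ 0.479  -0.37    0.0081]
('red_slot', 'side') 4 [ 0.4888 -0.0081  0.0626]
('stub_axle', 'side') 3 [ 0.4928 -0.079   0.0205]
('t_key', 'side') 2 [ 0.4799 -0.3713  0.0123]
('blue_slot', 'side') 3 [ 0.505  -0.1562  0.0597]
side px [array([320.7925, 251.0461]), array([290.5503, 218.9082])] [304.8275 221.2669]
0 key [-0.8599  0.3828  1.635  -0.      1.1238 -0.6659]
0 keyup [-0.8599  0.2486  1.5394 -0.      1.3536 -0.6659]
0 red [-0.2692  0.0335  1.9461 -0.      1.162  -0.4022]
0 redup [-0.2692 -0.0971  1.8055 -0.      1.4331 -0.4022]
0 redturn [-0.2692  0.0335  1.9461 -0.      1.162  -1.9022]
0 turnup [-0.2692 -0.0971  1.8055 -0.      1.4331 -1.7022]
0 blue [-0.5241  0.1164  1.8255 -0.      1.1997 -0.6791]
0 blueup [-0.5241  0.0104  1.7016 -0.      1.4296 -0.6791]
1 key [-0.8599  0.3828  1.635  -0.      1.1238  2.4757]
1 keyup [-0.8599  0.2486  1.5394 -0.      1.3536  2.4757]
1 red [-0.2692  0.0335  1.9461 -0.      1.162   2.7394]
1 redup [-0.2692 -0.0971  1.8055 -0.      1.4331  2.7394]
1 redturn [-0.2692  0.0335  1.9461 -0.      1.162   1.2394]
1 turnup [-0.2692 -0.0971  1.8055 -0.      1.4331  1.4394]
1 blue [-0.5241  0.1164  1.8255 -0.      1.1997  2.4625]
1 blueup [-0.5241  0.0104  1.7016 -0.      1.4296  2.4625]
4.9
```

View pics/v4.png

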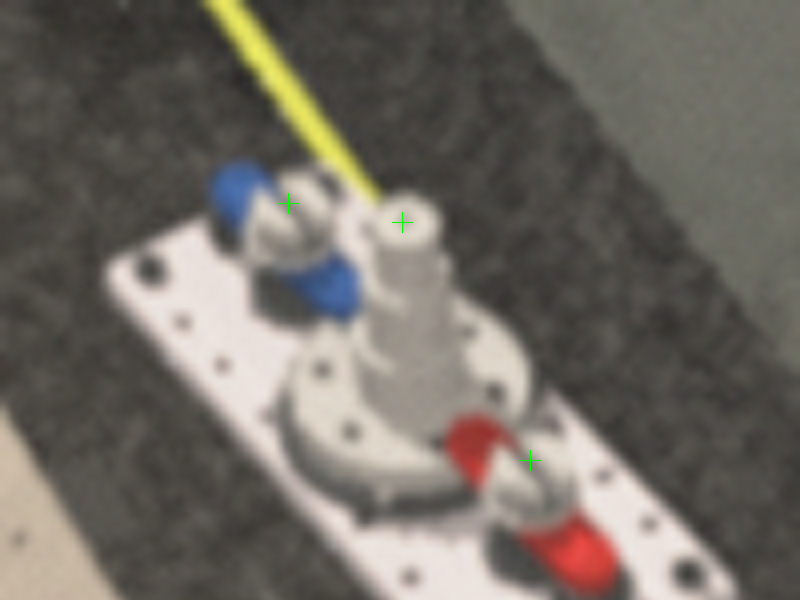

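The green markers sit within about 0.5 px (roughly 1 mm) of the head centres: red at (530,460), blue at (289,203), axle top at (402,222). The two cameras agree, so I'll grasp the key.

```bash
python3 - <<'E'
from workcell import robot,effector,vision
from geo import *
np.set_printoptions(precision=4,suppress=True)
q=quat(KY)
robot.reach([*KEY,.20],q); effector.grip(.06)
robot.movel([*KEY,KZ],vel=.1,max_force=8)
print(robot.get_position()); effector.grip(0,45)
print("w",robot.get_grip_width(),robot.get_grip_force(),robot.get_contact_force())
print(robot.movel([*KEY,.085+.065],vel=.08,max_force=15)); print(robot.get_position(),robot.get_contact_force(),robot.get_moment())
robot.movel([*KEY,.26],vel=.15)
robot.reach([*RED,.26],quat(RY)); robot.movel([*RED,.162],vel=.1) # tip approx .084
print(robot.get_position(),robot.get_grip_width(),robot.get_contact_force(),robot.get_time_s())
s=vision.snapshot("side"); t=vision.snapshot("top")
uv=lambda p:cv2.projectPoints(np.array([p],float),s["rvec"],s["tvec"],s["intrinsics"],None)[0].ravel()
u,v=uv((*RED,.09)).astype(int)
im=cv2.resize(s["img"][v-37:v+38,u-50:u+50],None,fx=8,fy=8,interpolation=cv2.INTER_CUBIC)
for z in(.06,.084):
    a=((uv((*RED,z))+.5-[u-50,v-37])*8).astype(int); cv2.drawMarker(im,tuple(int(x) for x in a),(255,0,255),0,16,1)
cv2.imwrite("pics/v5.png",im)
E
```

```text
[ 0.4773 -0.3705  0.0859]
w 0.013781680711928559 44.975531435104585 [ 0.2074 -0.1381 -0.5115]
False
[ 0.4765 -0.3697  0.1493] [-0.1612  0.8861 -1.6384] [-0.0393 -0.1175  0.013 ]
[ 0.4858 -0.0097  0.1628] 0.014150493580767561 [ 0.0166 -0.0678 -1.4766] 13.0917
```

View pics/v5.png

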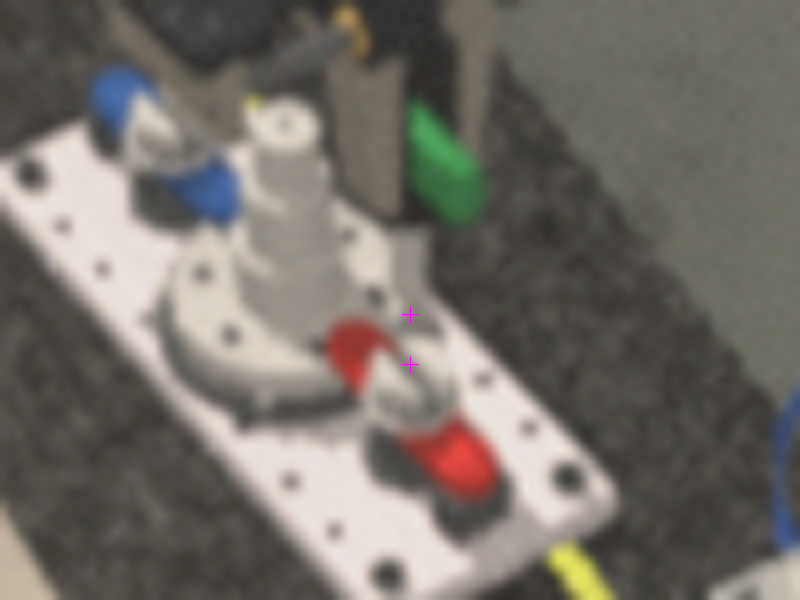

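The key hangs upright at (412,250), with its tip over the head marker near (410,314). Next I'll lower it into the slot with force monitoring.

```bash
python3 - <<'E'
from workcell import robot,effector,vision
from geo import *
np.set_printoptions(precision=4,suppress=True)
h=robot.movel([*RED,.1295],vel=.03,max_force=8)
print(h,robot.get_position(),robot.get_contact_force(),robot.get_moment(),robot.get_time_s())
E
```

```text
False [ 0.4853 -0.0096  0.1297] [ 0.8601  0.2782 -1.1458] [ 0.0317 -0.1025  0.0007] 14.425
```

```bash
python3 - <<'E'
from workcell import robot,effector,vision
from geo import *
np.set_printoptions(precision=3,suppress=True)
q0=list(robot.get_q()); 
for i in range(1,17):
    q=q0.copy(); q[5]-=.1*min(i,15.0); robot.movej(q)
    F=robot.get_contact_force(); M=robot.get_moment()
    print(round(q0[5]-robot.get_q()[5],3),F,M,round(robot.get_grip_force(),1))
    if abs(M[2])>.45 or np.linalg.norm(F[:2])>20: break
print(robot.get_time_s())
s=vision.snapshot("top"); print(blob(s,0,.044,box=(265,205,325,270)))
s=vision.snapshot("side"); 
uv=cv2.projectPoints(np.array([[*RED,.07]]),s["rvec"],s["tvec"],s["intrinsics"],None)[0].ravel(); u,v=uv.astype(int)
cv2.imwrite("pics/v6.png",cv2.resize(s["img"][v-37:v+38,u-50:u+50],None,fx=8,fy=8,interpolation=cv2.INTER_CUBIC))
E
```

```text
0.097 [ 0.73  -0.052 -1.172] [-0.02  -0.098 -0.048] 45.0
0.196 [ 0.322 -0.139 -0.057] [ 0.053 -0.217 -0.037] 45.0
0.295 [ 0.411  0.212 -0.914] [ 0.004 -0.156 -0.103] 45.0
0.395 [-0.137  0.249 -1.007] [ 0.016 -0.16  -0.047] 45.0
0.495 [-0.491 -0.004 -0.448] [ 0.085 -0.193 -0.103] 45.0
0.595 [ 0.337 -0.445  0.634] [ 0.019 -0.28  -0.124] 45.0
0.695 [ 0.431  0.706 -0.58 ] [-0.026 -0.309 -0.144] 45.0
0.795 [ 0.253 -1.025  0.141] [-0.125 -0.289 -0.144] 45.0
0.895 [0.515 0.444 0.536] [-0.104 -0.447 -0.089] 45.0
0.995 [ 1.547 -1.423 -1.087] [-0.051 -0.501 -0.134] 45.0
1.095 [ 1.35  -0.759  0.039] [-0.108 -0.565 -0.141] 45.0
1.195 [ 2.412 -0.032  0.136] [-0.124 -0.666 -0.192] 45.0
1.295 [ 2.701 -1.442 -0.082] [-0.15  -0.755 -0.098] 45.0
1.395 [ 3.148 -1.342 -0.497] [-0.14  -0.894 -0.111] 45.0
1.495 [ 2.728 -0.121 -0.118] [-0.143 -0.848 -0.131] 45.0
1.498 [ 3.657 -0.904 -0.833] [-0.178 -0.842 -0.13 ] 45.0
18.425
{'c': array([0.453, 0.001]), 'mid': array([0.453, 0.001]), 'size': array([0.017, 0.011]), 'yaw': np.float64(-0.3583775065163307), 'n': 26}
```

View pics/v6.png

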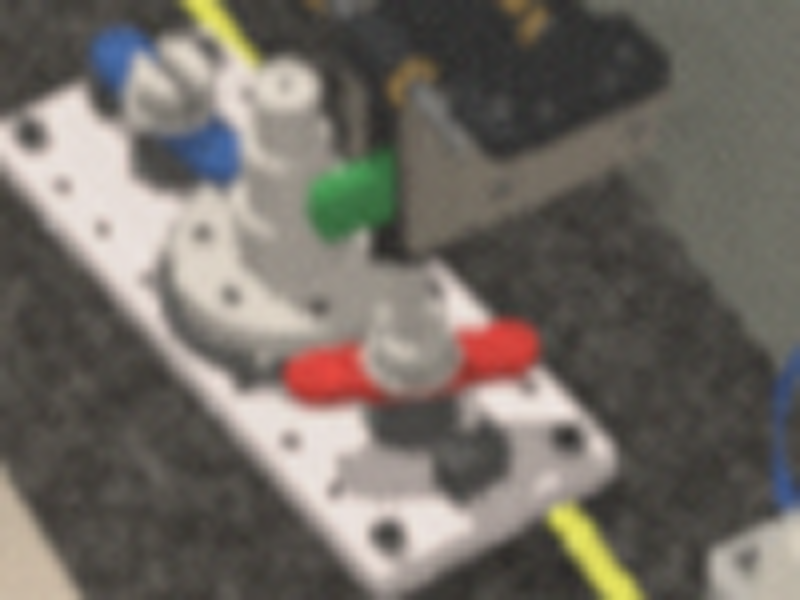

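The strap now lies across the plate, from (290,380) to (540,345). I'll measure its angle from the side view.

```bash
python3 - <<'E'
from workcell import robot,vision
from geo import *
s=vision.snapshot("side"); uv=cv2.projectPoints(np.array([[*RED,.07]]),s["rvec"],s["tvec"],s["intrinsics"],None)[0].ravel(); u,v=uv.astype(int)
b=blob(s,0,.044,box=(u-30,v-20,u+30,v+30)); print(b, b["yaw"]-.12, b["yaw"]-.12+np.pi)
E
```

```text
{'c': array([ 0.48515066, -0.00648474]), 'mid': array([ 0.48560908, -0.00675982]), 'size': array([0.08501997, 0.02358524]), 'yaw': np.float64(1.2715922297950275), 'n': 131} 1.1515922297950274 4.2931848833848205
```

```bash
python3 - <<'E'
from workcell import robot,effector,vision
from geo import *
np.set_printoptions(precision=3,suppress=True)
q0=list(robot.get_q())
for i in range(1,9):
    q=q0.copy(); q[5]-=.05*i; robot.movej(q)
    F=robot.get_contact_force(); M=robot.get_moment()
    print(round(q0[5]-robot.get_q()[5],3),F,M)
    if abs(M[2])>.35 or np.linalg.norm(F[:2])>15: break
print(robot.get_time_s())
s=vision.snapshot("side"); uv=cv2.projectPoints(np.array([[*RED,.07]]),s["rvec"],s["tvec"],s["intrinsics"],None)[0].ravel(); u,v=uv.astype(int)
b=blob(s,0,.044,box=(u-30,v-20,u+30,v+30)); print(b, b["yaw"]-.12)
E
```

```text
0.048 [ 4.696 -0.691 -0.919] [-0.158 -0.944 -0.138]
0.098 [ 3.809 -0.877 -1.208] [-0.136 -0.928 -0.114]
0.148 [ 3.361 -0.983 -0.827] [-0.209 -1.048 -0.156]
0.198 [ 3.222 -1.212 -0.958] [-0.299 -1.001 -0.206]
0.248 [ 3.878 -1.685 -0.37 ] [-0.298 -0.974 -0.281]
0.297 [ 3.006 -2.259 -0.376] [-0.437 -1.007 -0.398]
20.075
{'c': array([ 0.487, -0.007]), 'mid': array([ 0.485, -0.006]), 'size': array([0.084, 0.028]), 'yaw': np.float64(1.4367366909751647), 'n': 135} 1.3167366909751648
```

The joint is at its stop, at about 1.3 rad. I'll back off the twist, lift the key and move it over to the blue clamp, staying high.

```bash
python3 - <<'E'
from workcell import robot,effector,vision
from geo import *
np.set_printoptions(precision=3,suppress=True)
q=list(robot.get_q()); q[5]+=.18; robot.movej(q); print(robot.get_contact_force(),robot.get_moment())
p=robot.get_position(); 
print(robot.movel([*p[:2],.15],vel=.05,max_force=12),robot.get_contact_force(),robot.get_moment())
robot.movel([*RED,.26],vel=.1)
print(robot.get_contact_force(),robot.get_moment(),robot.get_grip_width())
robot.reach([*RED,.26],quat(BY)); robot.movel([*BLUE,.26],vel=.12); robot.wait(.3)
print(robot.get_position(),robot.get_contact_force(),robot.get_moment(),robot.get_time_s())
s=vision.snapshot("side"); uv=lambda p:cv2.projectPoints(np.array([p],float),s["rvec"],s["tvec"],s["intrinsics"],None)[0].ravel()
u,v=uv((*BLUE,.16)).astype(int); 
im=cv2.resize(s["img"][v-45:v+55,u-50:u+50],None,fx=6,fy=6,interpolation=cv2.INTER_CUBIC)
for z in(.06,.181,.2375):
    a=((uv((*BLUE,z))+.5-[u-50,v-45])*6).astype(int); cv2.drawMarker(im,tuple(int(x) for x in a),(255,0,255),0,12,1)
cv2.imwrite("pics/v7.png",im)
u,v=uv((*RED,.05)).astype(int); b=blob(s,0,.044,box=(u-30,v-20,u+30,v+30)); print("red",b["yaw"]-.12)
E
```

```text
[-0.451 -0.576  0.248] [ 0.017 -0.016 -0.102]
False [-0.187  1.058 -0.375] [ 0.027 -0.131  0.009]
[-0.415 -0.685 -1.704] [ 0.106 -0.15   0.012] 0.013769559510909336
[ 0.503 -0.152  0.26 ] [ 0.787 -0.065 -1.301] [-0.08  -0.09  -0.031] 25.2917
red 1.3123048837177826
```

View pics/v7.png

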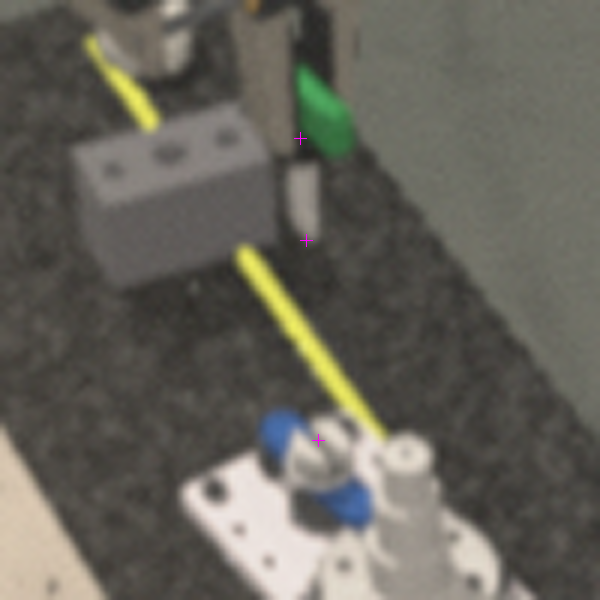

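The tip at (307,240) matches its marker and the key hangs upright. The blue head marker at (318,440) is on the screw head. I'll lower to the ready height.

```bash
python3 - <<'E'
from workcell import robot,effector,vision,spotter
from geo import *
np.set_printoptions(precision=4,suppress=True)
print(robot.movel([*BLUE,.1465],vel=.05,max_force=5)); robot.wait(.8)
print(robot.get_position(),robot.get_contact_force(),robot.get_moment(),robot.get_grip_force(),robot.get_time_s())
s=vision.snapshot("side"); uv=lambda p:cv2.projectPoints(np.array([p],float),s["rvec"],s["tvec"],s["intrinsics"],None)[0].ravel()
for l in("key_tip","blue_slot"): print(l,[(np.array(d["centre"]),d["confidence"]) for d in spotter.tip_of("side",l)[:2]])
u,v=uv((*BLUE,.08)).astype(int); 
im=cv2.resize(s["img"][v-30:v+30,u-40:u+40],None,fx=10,fy=10,interpolation=cv2.INTER_CUBIC)
for z in(.06,.0675):
    a=((uv((*BLUE,z))+.5-[u-40,v-30])*10).astype(int); cv2.drawMarker(im,tuple(int(x) for x in a),(255,0,255),0,12,1)
cv2.imwrite("pics/v8.png",im)
E
```

```text
False
[ 0.5026 -0.152   0.1465] [-0.3662  0.1391 -1.066 ] [-0.0086 -0.1094 -0.0244] 44.97375445758577 28.5583
key_tip [(array([ 0.5017, -0.1562,  0.0699]), 0.63)]
blue_slot [(array([ 0.5041, -0.1559,  0.0594]), 0.7)]
```

View pics/v8.png

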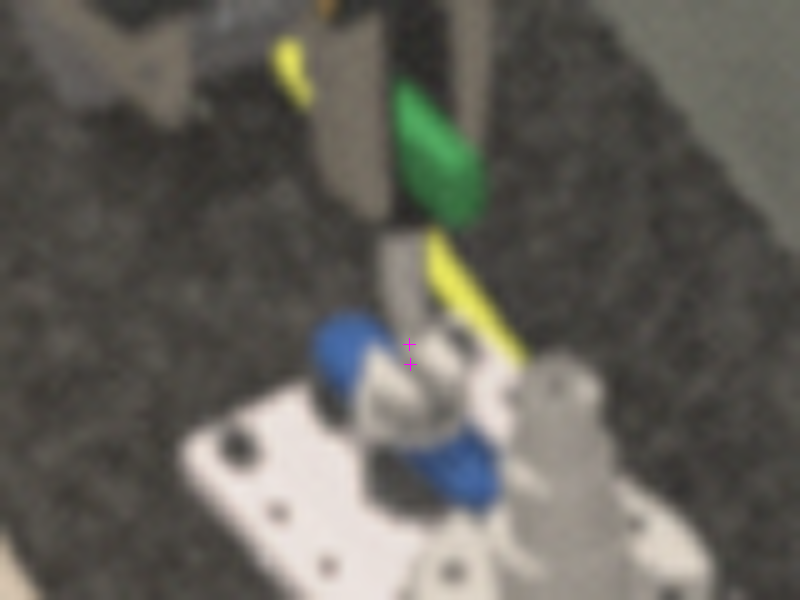

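The blade at (405,330) is clear of the blue head, centred over its slot and in line with it. There's no contact force, so I'm handing in.

```bash
python3 -c "
from workcell import robot
print(robot.job_done())"
```

```text
the job is handed in; nothing more can be done
None
```

The job is handed in, but the hand-in call returned no verdict: the red screw measured about 1.3 rad, at its stop, and the key is held upright with its tip about 7 mm above the blue screw head, in line with the slot, with no contact force reading.

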